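# Stop-button check on the sieve shaker

## Robot

A 7-joint arm with a two-finger parallel gripper is mounted at the origin on the work surface. World frame = base frame: x ahead of the robot, y to its left, z up, the work surface at z = 0. Lengths are in mm, angles in rad, forces in N, time in s.
With the tool pointing down it reaches from about 400 to 875 mm from the base axis. Payload 4.4 kg.
Tool frame: the origin (TCP) lies between the finger pads; the fingertips stand 11 mm ahead of it and the grasp point (between the pads) lies 8 mm behind it; y points along the fingers, x is the direction in which the jaws open and shut, and the axes are right-handed (so a half turn about y gives the same grasp; the last joint's range is limited). The gripper opens to 85 mm and grips with 20 to 120 N. Pads are 22 mm wide; open, the fingers measure 114 mm over their backs; the gripper's body (76 mm by 85 mm) begins 54 mm behind the grasp point. The pads swing forward as they close: fully open they stand 13 mm farther back than shut.
Start: joints at [1.102, 0.628, 0.038, 1.517, -0.027, 0.996, -0.02], TCP at [254.825, -597.981, 242.313] pointing down, gripper open.
Joint ranges: [-3.06, 3.06], [-0.37, 2.12], [-1.25, 1.32], [0.18, 2.47], [-1.1, 4.24], [0.23, 1.98], [-2.94, 2.94]. Speed limits (rad/s): [2.57, 2.57, 3.14, 3.14, 3.14, 3.14, 3.14].

## Interface

Orientations are given as [roll, pitch, yaw] about the fixed x, y, z axes, in that order (R = Rz(yaw) Ry(pitch) Rx(roll)).
In Python, from cell import * gives the robot as it stands.
- The arm moves only by the shell command python3 -m jog 'ROWS'. ROWS is JSON, a list of rows, each an object of numbers: "x", "y", "z": the shift along the tool's x, y, z in mm; "ax", "ay", "az": the turn, a rotation vector about the tool's x, y, z in rad; "grip": the finger opening in mm, from 0 to 85.4. In form: [{"x": .., "y": .., "z": .., "ax": .., "ay": .., "az": .., "grip": ..}, ...]. A call has 1 to 5 rows; each row is the pose to reach, as a shift and turn from the pose commanded when the call began, along the tool's axes at that moment; what a row does not reach only later rows make up. A row lasts 1/10 s, in which the tool goes at most 50 mm and 8.59 degrees, less where a joint would pass 70% of its speed; a pose out of reach is approached as far as the arm can. A call with a gripper value outside its range is refused whole. The fingers move at their own pace and stop on an object; the grip force is fixed at half the most. Time passes only in rows, so rows that repeat a pose let the fingers close. It gives the time, the measured TCP pose, the force and the opening at its end, in the units of the state.
- read_state(): the state, without advancing time (a new reading comes with each control period).
- get_image(name): name is "scene" or "top" or "wrist"; returns a dict with "color" (400x640x3 uint8, red, green, blue), "vfov" (degrees; the focal length in pixels is half the picture's height over the tangent of half this angle, whatever the lens; pixels are square), "cx", "cy" (the principal point, pixels), "camera_from_world" (4x4, takes a point from world to camera coordinates). Camera axes: x right, y down, z forward; pixel columns grow to the right and rows downward; lengths in mm; the calibration is good to about 2 mm. The wrist camera is an equidistant fisheye: a pixel r from the principal point sees the ray r / f radians off the axis. A picture is of the moment at which its call begins. There is no depth.
- finish_job(): hands the job in, once; it reports no verdict.
The state is a dict: "clock": time; "qpos": joint angles; "qd": joint speeds; "tau": joint torques, N m; "eef_pos": TCP position; "tool_rot": TCP orientation; "force": force on the tool from outside, world axes, zero at the start; "torque": the same for the moment, N m; "width": finger opening in mm.
Only numpy, scipy, OpenCV 4.12 (cv2) and the standard library are available. Lean on these libraries where they do the work, as an engineer would, in place of code of your own. Each camera call takes 0.05 s, during which the arm holds its last target.

## Task

Do the daily check of the sieve shaker's stop button, the black mushroom button with two wings: press it all the way in until it latches and take the fingers off it so that it is seen to stay down by itself, then push a wing round clockwise (seen from above) until the button springs back up, and let it return to its rest position. Pick nothing up, and leave the plain round start button and all the loose labware as they are.

Things in the scene. Friction and masses are not known exactly. Their poses are not given: they have to be found in the camera images.
- shaker_box: White control box of the sieve shaker, 130 x 130 mm in plan, 70 mm high, fixed to the bench. Origin at the centre of its underside, z up; yaw differs by up to 0.45 rad either way. The winged black mushroom stop button stands on the middle of its top, its axis through the box's origin
- stop_press (a joint): how far the stop button is pressed in, m: 0 = up (it always starts up, not latched); hard stop at 0.011. A spring resists with 4.5 N at first, about 10 N at the bottom. It latches once pushed past about 0.008 and then stays at about 0.007 when let go; all heights of head and wings are then about 7 mm lower
- stop_turn (a joint): turn of the stop button's head, rad: 0 = at rest, wings along the box's +y and -y; grows clockwise seen from above, cannot turn the other way; hard stop at 1.0. When turned to about 0.6 the latch lets go and the head jumps up. A spring turns the head back to 0 when let go; at 0.6 it resists with about 0.12 N m (3 N at the wing)
- stop_top (a point): top centre of the stop button's crown, on its axis; 124 mm above the bench when up. The head is a round black dome 52 mm in diameter, its underside 26 mm and its crown 54 mm above the box top, on a neck 32 mm in diameter
- stop_wing (a point): middle of the wing that points along the box's +y axis at rest: 40 mm from the button's axis, at half the wing's height, 106 mm above the bench when up; moves with the button. A wing is a straight bar 12 mm wide, 16 mm high (28 to 44 mm above the box top), its end 48 mm from the axis. The other wing is its mirror image across the axis
- mill_box: The other white control box, same size and shape, fixed to the bench, for the mill. It carries a plain round mushroom button without wings (the start button), otherwise the same size. Origin at the centre of its underside. The two boxes may swap places from run to run
- start_press (a joint): how far the plain start button on the mill box is pressed in, m: 0 = up. It must stay up
- beaker_a: bystander: glass beaker, 70 mm wide, 95 mm high. Origin at its underside
- beaker_b: bystander: glass beaker, 66 mm wide, 80 mm high. Origin at its underside
- jar: bystander: closed amber jar, 64 mm wide, 100 mm high. Origin at its underside
- tub: bystander: open white plastic sample tub, 68 mm wide, 75 mm high. Origin at its underside
- lid: bystander: loose round grey plastic lid lying flat, 66 mm wide, 16 mm high. Origin at its underside
- dish: bystander: white ceramic dish, 80 mm wide, 22 mm high. Origin at its underside
- spatula: bystander: steel spatula, 190 mm long, lying flat. Origin at its underside
Mind the look-alikes: they are no part of the job. Leave any purple or turquoise look-alike of the mill_box alone.

How it is judged:
By the outcome, as a careful person would: the job done as asked, in the order asked, and still so for the second after the job is handed in, with the robot touching nothing.
It also fails if it takes over 40 s, if anything falls off the work surface, if the arm or the gripper's body presses on something with over 40 N, if the wrist force passes 120 N, or if a joint passes its speed limit or range.

## Working session

There is one attempt and no reset: what is moved stays moved. The work goes in short steps, Python scripts to look and compute and a shell command to move; the robot and the scene stay as the last step left them, time stands still between calls to the robot, and variables do not carry over. Pictures are saved under pics/ and viewed, and the job is handed in when it is done.

```bash
mkdir -p pics; cat > h.py <<'E'
from cell import *
import numpy as np, cv2
def snap(n,f):
    d=get_image(n); cv2.imwrite('pics/'+f,d['color'][:,:,::-1]); np.savez('pics/'+f+'.npz',**{k:np.array(v) for k,v in d.items()}); return d
def load(f):
    d=np.load('pics/'+f+'.npz'); return d
def foc(d): return d['color'].shape[0]/2/np.tan(np.radians(float(d['vfov']))/2)
def back(d,u,v,z):
    f=foc(d);T=np.array(d['camera_from_world']);R=T[:3,:3];c=-R.T@T[:3,3]
    r=R.T@np.array([(u-d['cx'])/f,(v-d['cy'])/f,1]); return c+r*(z-c[2])/r[2]
def proj(d,p):
    T=np.array(d['camera_from_world']);q=T[:3,:3]@np.array(p)+T[:3,3];f=foc(d)
    return q[0]/q[2]*f+d['cx'],q[1]/q[2]*f+d['cy']
def crop(d,u0,v0,u1,v1,s,f):
    cv2.imwrite('pics/'+f,cv2.resize(d['color'][v0:v1,u0:u1,::-1],None,fx=s,fy=s,interpolation=cv2.INTER_CUBIC))
E
python3 - <<'E'
from h import *
snap('scene','s0.png');snap('top','t0.png')
s=read_state();print(s)
E
```

```text
{'clock': 0.1, 'qpos': array([ 1.10219128,  0.62925914,  0.03844435,  1.51828689, -0.02699942,
        0.99628236, -0.01995941]), 'qd': array([-5.00645140e-04, -1.92036955e-03,  1.15693501e-03, -3.49561882e-03,
       -8.51059839e-04,  2.91854491e-06, -1.18650117e-03]), 'tau': array([ 3.43895801e-03, -5.64526391e+01,  1.23048194e+00, -1.93970472e+01,
        1.12232968e-02,  5.44840994e-03,  2.42554972e-05]), 'eef_pos': array([ 254.61404083, -597.46262842,  241.47140656]), 'tool_rot': array([-1.57081445,  0.00171773, -1.16795049]), 'force': array([ 0.20973219,  0.78766128, -0.44615812]), 'torque': array([-0.01852319, -0.02453722, -0.00676059]), 'width': 85.35143245934952}
```

View pics/t0.png

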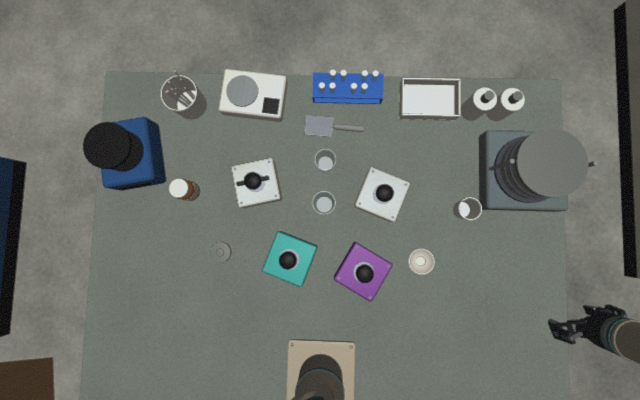

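View pics/s0.png

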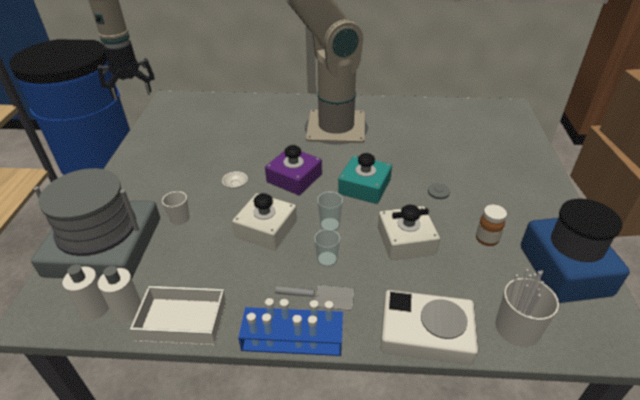

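Candidates in the top view are the winged white box (254,181), the plain white one (384,193), the turquoise one (289,260) and the purple one (365,273). Only the first has wings, so I'm checking it in a crop.

```bash
python3 - <<'E'
from h import *
d=load('t0.png'); crop(d,220,145,300,220,8,'c0.png')
s=load('s0.png'); crop(s,370,190,450,265,8,'c1.png')
print(d['camera_from_world'])
E
```

```text
[[ 2.86645423e-02 -9.99201093e-01 -2.78481726e-02  5.43382253e+00]
 [-9.95871567e-01 -2.61463512e-02 -8.69263467e-02  5.54679696e+02]
 [ 8.61287725e-02  3.02249072e-02 -9.95825431e-01  1.13827392e+03]
 [ 0.00000000e+00  0.00000000e+00  0.00000000e+00  1.00000000e+00]]
```

View pics/c0.png

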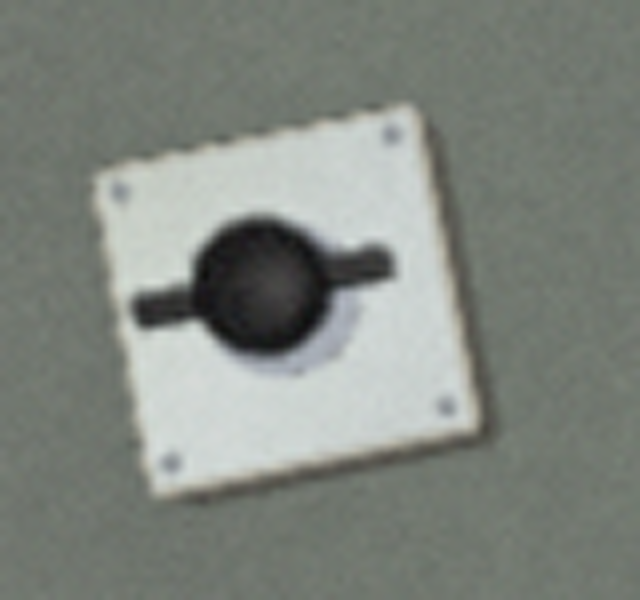

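View pics/c1.png

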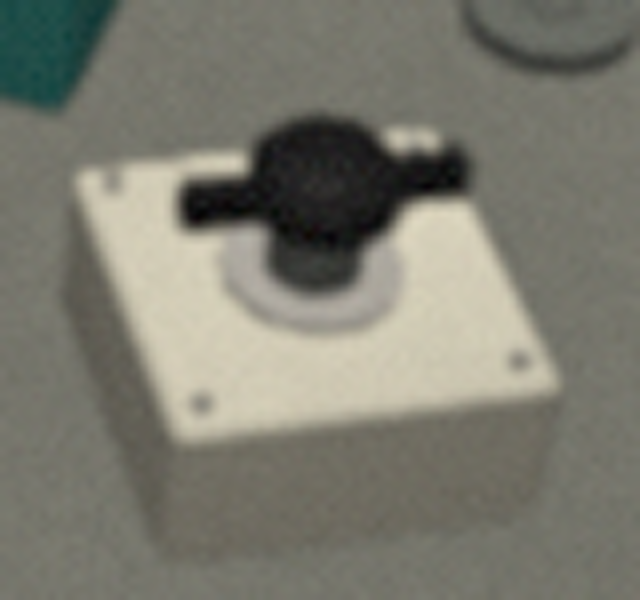

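```bash
python3 - <<'E'
from h import *
d=load('t0.png'); s=load('s0.png')
g=lambda a,b:(220+(a+.5)/8-.5,145+(b+.5)/8-.5)
P=[back(d,*g(*p),70)[:2] for p in [(96,172),(415,103),(482,430),(155,495)]]
P=np.array(P);print(P,P.mean(0),[np.linalg.norm(P[i]-P[i-1]) for i in range(4)])
for i in range(4):
    e=P[i]-P[i-1];print(np.degrees(np.arctan2(e[1],e[0]))%90)
L=back(d,*g(133,310),106);Rr=back(d,*g(393,262),106);print(L,Rr,(L+Rr)/2,np.linalg.norm(L-Rr),np.degrees(np.arctan2(*(L-Rr)[[1,0]])))
print(back(d,*g(260,285),100))
g=lambda a,b:(370+(a+.5)/8-.5,190+(b+.5)/8-.5)
P=np.array([back(s,*g(*p),70)[:2] for p in [(76,172),(445,135),(560,395),(178,440)]]);print(P,P.mean(0))
# other objects
for n,u,v,z in [('beakA',324,157,90),('beakB',324,203,80),('jar',178,188,100),('lid',221,252,16),('mill',384,193,115),('turq',289,260,115),('purp',365,273,115)]: print(n,back(d,u,v,z)[:2])
E
```

```text
[[628.07911245 286.3235221 ]
 [657.58912944 165.19921591]
 [533.35239938 134.86694751]
 [505.45203873 257.82656439]] [581.11817    211.05406248] [np.float64(125.8947012787029), np.float64(124.66731188885572), np.float64(127.88593198933613), np.float64(126.08527870651758)]
13.082599085625667
13.692451201246001
13.720291769629654
12.784322612981768
[571.57000827 260.37218551 106.        ] [591.73777838 165.1439334  106.        ] [581.65389333 212.75805945 106.        ] 97.34042813798271 101.95761345427498
[582.7136587  215.13071783 100.        ]
[[536.20071004 139.3895841 ]
 [510.6881491  265.38864646]
 [634.20404551 289.16498222]
 [660.42046992 167.77535864]] [585.37834364 215.42964286]
beakA [658.94723381   4.62997488]
beakB [522.1631623    1.01475635]
jar [553.81752841 434.97023975]
lid [363.38462177 320.91577028]
mill [ 553.46427363 -171.25461671]
turq [354.5035104   95.87985454]
purp [ 324.90740328 -120.80634395]
```

Only the box at (254,181) has wings. The crop shows its centre near (583,213) mm, with a yaw of about 13° and edges of about 126 mm (130 expected), so the sizes agree. I'm moving over it with the fingers closed.

```bash
cat >> h.py <<'E'
from scipy.spatial.transform import Rotation as Ro
def togo(p,yaw):
    s=read_state();R=Ro.from_euler('xyz',s['tool_rot']);T=Ro.from_euler('xyz',[-np.pi/2,0,yaw])
    print('t',round(s['clock'],2),'pos',s['eef_pos'].round(1),'rot',s['tool_rot'].round(3),'F',s['force'].round(1),'w',round(s['width'],1))
    print('shift',R.inv().apply(np.array(p)-s['eef_pos']).round(1),'turn',(R.inv()*T).as_rotvec().round(3))
E
python3 -c "
from h import *
togo([583,213,200],.225)"
```

```text
t 0.1 pos [ 254.6 -597.5  241.5] rot [-1.571  0.002 -1.168] F [ 0.2  0.8 -0.4] w 85.4
shift [-616.8   42.5  619.8] turn [-1.000e-03 -1.393e+00 -1.000e-03]
```

```bash
python3 -m jog '[{"x":-34,"z":34,"ay":-0.14,"grip":0},{"x":-68,"z":68,"ay":-0.28,"grip":0},{"x":-102,"z":102,"ay":-0.42,"grip":0},{"x":-136,"z":136,"ay":-0.56,"grip":0},{"x":-170,"z":170,"ay":-0.70,"grip":0}]'
python3 -c "
from h import *
togo([583,213,200],.225)"
```

```text
t 0.1 pos [ 254.6 -597.5  241.5] rot [-1.571  0.002 -1.168] F [ 0.2  0.8 -0.4] w 85.4
shift [-616.8   42.5  619.8] turn [-1.000e-03 -1.393e+00 -1.000e-03]$[0]: bad value
```

```bash
python3 -m jog '[{"x":-34,"y":0,"z":34,"ax":0,"ay":-0.14,"az":0,"grip":0},{"x":-68,"y":0,"z":68,"ax":0,"ay":-0.28,"az":0,"grip":0},{"x":-102,"y":0,"z":102,"ax":0,"ay":-0.42,"az":0,"grip":0},{"x":-136,"y":0,"z":136,"ax":0,"ay":-0.56,"az":0,"grip":0},{"x":-170,"y":0,"z":170,"ax":0,"ay":-0.70,"az":0,"grip":0}]'
python3 -c "
from h import *
togo([583,213,200],.225)"
```

```text
clock: 0.6
eef_pos: [344.9, -372.9, 242.2]
tool_rot: [-1.571, 0.0, -0.462]
force: [2.2, 0.1, 0.1]
width: 12.3
t 0.6 pos [ 344.9 -372.9  242.2] rot [-1.571  0.    -0.462] F [2.2 0.1 0.1] w 12.3
shift [-48.2  42.2 630.6] turn [-0.    -0.687 -0.   ]
```

```bash
python3 -m jog '[{"x":-4,"y":0,"z":48,"ax":0,"ay":-0.10,"az":0,"grip":0},{"x":-8,"y":0,"z":96,"ax":0,"ay":-0.2,"az":0,"grip":0},{"x":-12,"y":0,"z":144,"ax":0,"ay":-0.3,"az":0,"grip":0},{"x":-16,"y":0,"z":192,"ax":0,"ay":-0.4,"az":0,"grip":0},{"x":-20,"y":0,"z":240,"ax":0,"ay":-0.5,"az":0,"grip":0}]'
python3 -c "
from h import *
togo([583,213,200],.225)"
```

```text
clock: 1.1
eef_pos: [435.2, -150.0, 242.3]
tool_rot: [-1.571, 0.0, 0.036]
force: [0.3, -0.8, 0.7]
width: 0.0
t 1.1 pos [ 435.2 -150.   242.3] rot [-1.571  0.     0.036] F [ 0.3 -0.8  0.7] w 0.0
shift [160.7  42.3 357.5] turn [ 0.    -0.189 -0.   ]
```

```bash
python3 -m jog '[{"x":20,"y":0,"z":44,"ax":0,"ay":-0.04,"az":0,"grip":0},{"x":40,"y":0,"z":88,"ax":0,"ay":-0.08,"az":0,"grip":0},{"x":60,"y":0,"z":132,"ax":0,"ay":-0.12,"az":0,"grip":0},{"x":80,"y":0,"z":176,"ax":0,"ay":-0.16,"az":0,"grip":0},{"x":100,"y":0,"z":220,"ax":0,"ay":-0.189,"az":0,"grip":0}]'
python3 -m jog '[{"x":0,"y":0,"z":0,"ax":0,"ay":0,"az":0,"grip":0}]'
python3 -c "
from h import *
snap('wrist','w1.png');print(load('w1.png')['vfov'],load('w1.png')['camera_from_world'])
togo([583,213,200],.225)"
```

```text
clock: 1.6
eef_pos: [528.2, 73.0, 242.1]
tool_rot: [-1.571, 0.0, 0.222]
force: [1.0, -0.1, -0.5]
width: -0.1
clock: 1.7
eef_pos: [529.6, 80.1, 242.6]
tool_rot: [-1.565, -0.004, 0.232]
force: [-1.1, 0.1, 0.2]
width: 0.2
65.70646984690485 [[ 9.73216779e-01  2.29852383e-01  4.12095326e-03 -5.35194520e+02]
 [ 2.16599729e-01 -9.22815587e-01  3.18584288e-01 -8.21237205e+01]
 [ 7.70302378e-02 -3.09158978e-01 -9.47885578e-01  3.65485629e+02]
 [ 0.00000000e+00  0.00000000e+00  0.00000000e+00  1.00000000e+00]]
t 1.75 pos [528.3  75.5 242.1] rot [-1.569e+00 -1.000e-03  2.280e-01] F [-0.3 -0.3 -0.9] w 0.3
shift [ 84.3  42.4 121.5] turn [-0.002  0.003  0.001]
```

View pics/w1.png

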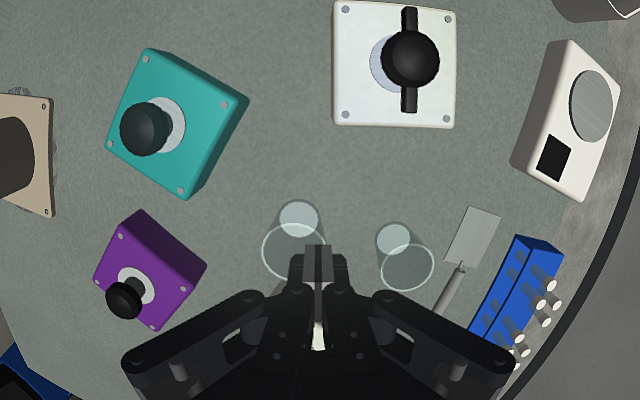

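```bash
cat >> h.py <<'E'
def fish(d,u,v,z):
    f=foc(d);T=np.array(d['camera_from_world']);R=T[:3,:3];c=-R.T@T[:3,3]
    a,b=u-d['cx'],v-d['cy'];r=np.hypot(a,b);th=r/f
    w=R.T@np.array([a/r*np.sin(th),b/r*np.sin(th),np.cos(th)]);return c+w*(z-c[2])/w[2]
E
python3 - <<'E'
from h import *
d=load('w1.png')
crop(d,320,0,470,140,5,'c2.png')
P=np.array([fish(d,*p,70) for p in [(334,1),(455,3),(454,128),(334,126)]]);print(P.round(1),P.mean(0))
a=fish(d,409,8,106);b=fish(d,409,112,106);print(a,b,(a+b)/2,np.linalg.norm(a-b),fish(d,410,59,100))
E
```

```text
[[504.6 258.8  70. ]
 [624.8 299.1  70. ]
 [656.7 167.7  70. ]
 [533.9 135.9  70. ]] [579.99685619 215.39025248  70.        ]
[569.97566982 260.65798769 106.        ] [592.60524246 168.04610941 106.        ] [581.29045614 214.35204855 106.        ] 95.3365489020685 [583.00564495 215.55047898 100.        ]
```

View pics/c2.png

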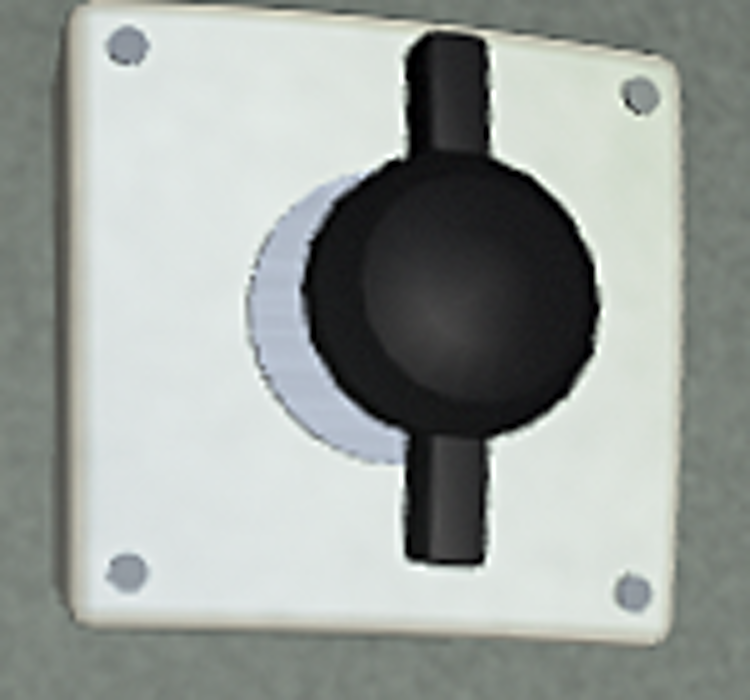

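The wrist view agrees: axis at about (582,214.5), yaw about 0.235.

```bash
python3 -m jog '[{"x":27,"y":10,"z":39,"ax":0,"ay":0,"az":0,"grip":0},{"x":54,"y":20,"z":78,"ax":0,"ay":0,"az":0,"grip":0},{"x":76,"y":35,"z":110,"ax":0,"ay":0,"az":0,"grip":0},{"x":84,"y":60,"z":123,"ax":0,"ay":0,"az":0,"grip":0},{"x":84,"y":82,"z":123,"ax":0,"ay":0,"az":0,"grip":0}]'
python3 -m jog '[{"x":0,"y":0,"z":0,"ax":0,"ay":0,"az":0,"grip":0},{"x":0,"y":0,"z":0,"ax":0,"ay":0,"az":0,"grip":0}]'
python3 -c "
from h import *
d=snap('scene','s2.png');crop(d,340,100,480,260,4,'c3.png');snap('wrist','w2.png')
togo([582,214.5,124],.235)"
```

```text
clock: 2.25
eef_pos: [582.9, 211.8, 159.0]
tool_rot: [-1.57, -0.0, 0.223]
force: [0.5, -0.6, -0.4]
width: -0.4
clock: 2.45
eef_pos: [582.8, 207.9, 160.2]
tool_rot: [-1.572, 0.001, 0.219]
force: [0.9, -0.7, 0.6]
width: -0.1
t 2.55 pos [583.8 208.7 161.7] rot [-1.571 -0.002  0.219] F [ 0.7 -0.2 -0.8] w 0.2
shift [-0.6 37.6  6.1] turn [ 0.    -0.016  0.002]
```

View pics/c3.png

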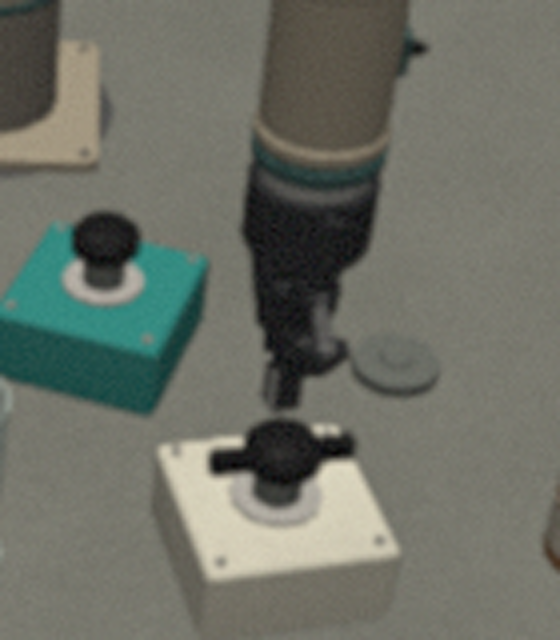

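View pics/w2.png

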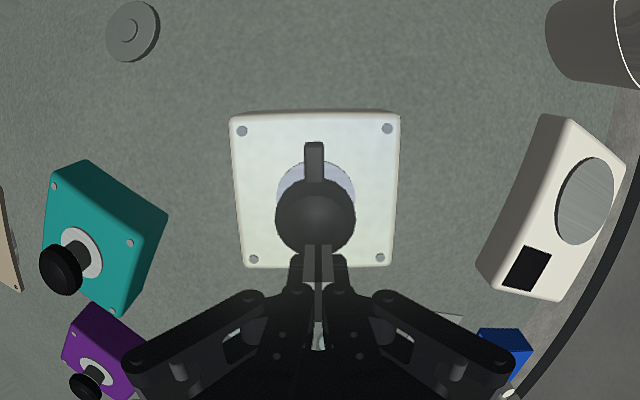

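The fingers line up with the dome in x and need about 6 mm more along tool z. Lowering onto the crown.

```bash
python3 -m jog '[{"x":-1,"y":8,"z":6,"ax":0,"ay":-0.014,"az":0,"grip":0},{"x":-1,"y":16,"z":6,"ax":0,"ay":-0.014,"az":0,"grip":0},{"x":-1,"y":24,"z":6,"ax":0,"ay":-0.014,"az":0,"grip":0},{"x":-1,"y":28,"z":6,"ax":0,"ay":-0.014,"az":0,"grip":0},{"x":-1,"y":32,"z":6,"ax":0,"ay":-0.014,"az":0,"grip":0}]'
python3 -m jog '[{"x":0,"y":1,"z":0,"ax":0,"ay":0,"az":0,"grip":0},{"x":0,"y":2,"z":0,"ax":0,"ay":0,"az":0,"grip":0},{"x":0,"y":3,"z":0,"ax":0,"ay":0,"az":0,"grip":0},{"x":0,"y":3,"z":0,"ax":0,"ay":0,"az":0,"grip":0}]'
python3 -c "
from h import *
togo([582,214.5,124],.235)"
```

```text
clock: 3.05
eef_pos: [580.6, 215.5, 128.5]
tool_rot: [-1.571, 0.0, 0.235]
force: [-1.8, -0.5, 6.9]
width: 0.3
clock: 3.45
eef_pos: [580.6, 215.6, 126.0]
tool_rot: [-1.571, -0.0, 0.235]
force: [-1.9, -1.4, 8.6]
width: -0.3
t 3.45 pos [580.6 215.6 126. ] rot [-1.571 -0.     0.235] F [-1.9 -1.4  8.6] w -0.3
shift [ 1.1  2.  -1.4] turn [ 0. -0.  0.]
```

```bash
python3 -m jog '[{"x":0,"y":1,"z":0,"ax":0,"ay":0,"az":0,"grip":0},{"x":0,"y":2,"z":0,"ax":0,"ay":0,"az":0,"grip":0},{"x":0,"y":3,"z":0,"ax":0,"ay":0,"az":0,"grip":0},{"x":0,"y":3,"z":0,"ax":0,"ay":0,"az":0,"grip":0}]'
```

```text
clock: 3.85
eef_pos: [580.8, 215.6, 124.0]
tool_rot: [-1.571, -0.001, 0.235]
force: [-3.9, -1.8, 12.4]
width: 0.2
```

```bash
python3 -m jog '[{"x":0,"y":1,"z":0,"ax":0,"ay":0,"az":0,"grip":0},{"x":0,"y":1,"z":0,"ax":0,"ay":0,"az":0,"grip":0}]'
python3 -m jog '[{"x":0,"y":-10,"z":0,"ax":0,"ay":0,"az":0,"grip":0},{"x":0,"y":-25,"z":0,"ax":0,"ay":0,"az":0,"grip":0},{"x":0,"y":-40,"z":0,"ax":0,"ay":0,"az":0,"grip":0},{"x":-20,"y":-40,"z":5,"ax":0,"ay":0,"az":0,"grip":0},{"x":-40,"y":-40,"z":20,"ax":0,"ay":0,"az":0,"grip":0}]'
python3 -m jog '[{"x":0,"y":0,"z":0,"ax":0,"ay":0,"az":0,"grip":0},{"x":0,"y":0,"z":0,"ax":0,"ay":0,"az":0,"grip":0}]'
python3 -c "
from h import *
d=snap('scene','s3.png');crop(d,370,190,450,265,8,'c4.png');snap('wrist','w3.png')
togo([582,214.5,124],.235)"
```

```text
clock: 4.05
eef_pos: [580.9, 215.7, 123.9]
tool_rot: [-1.571, -0.001, 0.235]
force: [-5.2, -1.6, 18.3]
width: 0.1
clock: 4.55
eef_pos: [537.9, 223.9, 162.2]
tool_rot: [-1.572, -0.002, 0.231]
force: [-1.2, 0.3, -1.1]
width: -0.2
clock: 4.75
eef_pos: [537.3, 225.8, 162.0]
tool_rot: [-1.571, -0.001, 0.236]
force: [0.0, -0.4, -0.0]
width: 0.1
t 4.85 pos [538.2 225.1 161.7] rot [-1.571e+00 -1.000e-03  2.340e-01] F [0.2 0.1 0.2] w -0.3
shift [ 40.1  37.7 -20.4] turn [ 0.    -0.001  0.001]
```

View pics/c4.png

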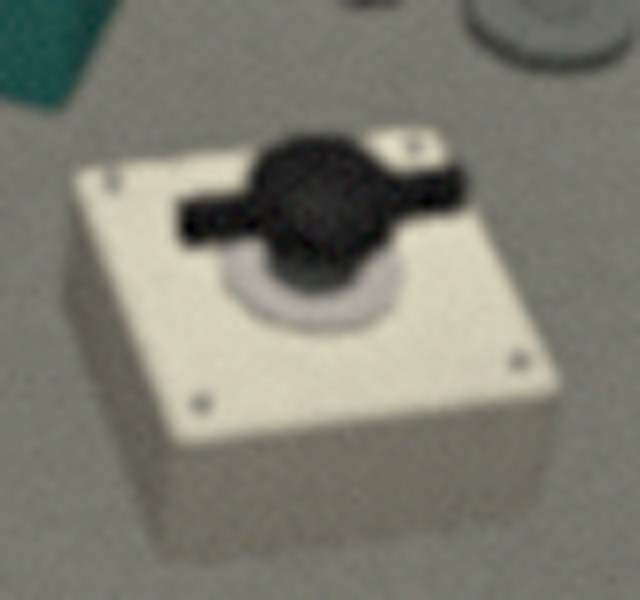

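View pics/w3.png

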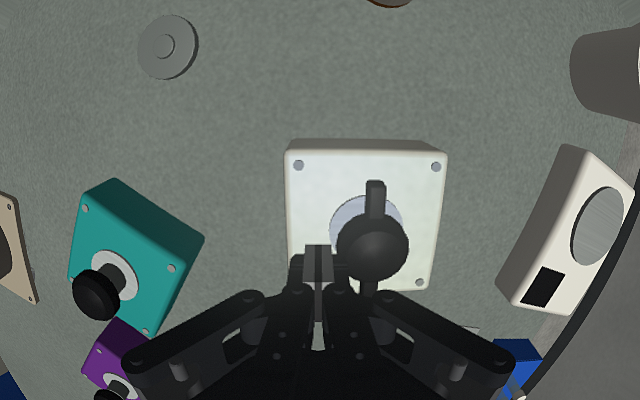

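The dome dropped about 17 px in the 8x crop and stays down with nothing touching it, so it is latched. Next I move beside the +y wing on its −x side and lower.

```bash
python3 -m jog '[{"x":0,"y":0,"z":22,"ax":0,"ay":0,"az":0,"grip":0},{"x":2,"y":15,"z":22,"ax":0,"ay":0,"az":0,"grip":0},{"x":4,"y":30,"z":22,"ax":0,"ay":0,"az":0,"grip":0},{"x":4,"y":45,"z":22,"ax":0,"ay":0,"az":0,"grip":0},{"x":4,"y":59,"z":22,"ax":0,"ay":0,"az":0,"grip":0}]'
python3 -m jog '[{"x":0,"y":0,"z":0,"ax":0,"ay":0,"az":0,"grip":0},{"x":0,"y":0,"z":0,"ax":0,"ay":0,"az":0,"grip":0}]'
python3 -c "
from h import *
d=snap('scene','s4.png');crop(d,370,170,450,245,8,'c5.png');snap('wrist','w4.png')
togo([582,214.5,103],.235)"
```

```text
clock: 5.35
eef_pos: [535.9, 245.9, 100.0]
tool_rot: [-1.572, 0.002, 0.234]
force: [0.2, -0.3, -0.1]
width: 0.2
clock: 5.55
eef_pos: [535.8, 247.2, 101.5]
tool_rot: [-1.571, 0.001, 0.234]
force: [-0.4, -0.0, 0.6]
width: 0.1
t 5.65 pos [536.3 247.9 102.7] rot [-1.571e+00 -1.000e-03  2.350e-01] F [-0.6  0.6  0.9] w 0.5
shift [ 36.7  -0.3 -43.1] turn [-0.    -0.     0.001]
```

View pics/c5.png

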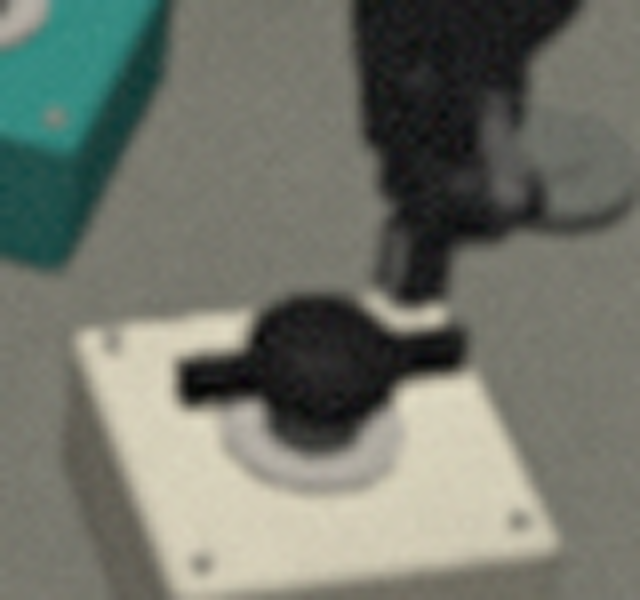

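View pics/w4.png

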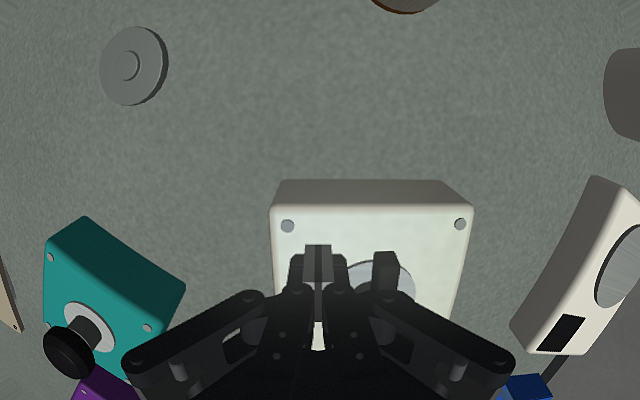

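```bash
python3 -m jog '[{"x":6,"y":0,"z":0,"ax":0,"ay":0,"az":0,"grip":0},{"x":12,"y":0,"z":0,"ax":0,"ay":0,"az":0,"grip":0},{"x":16,"y":0,"z":0,"ax":0,"ay":0,"az":0,"grip":0},{"x":20,"y":0,"z":0,"ax":0,"ay":0,"az":0,"grip":0},{"x":22,"y":0,"z":0,"ax":0,"ay":0,"az":0,"grip":0}]'
python3 -c "
from h import *
d=snap('scene','s5.png');crop(d,370,170,450,245,8,'c6.png')
togo([582,214.5,103],.235)
for c in (12,14,16,18):
  for t in (.2,.4,.6,.7,.8): print(c,t,-c*np.cos(t)+43*np.sin(t)+c,c*np.sin(t)+43*np.cos(t)-43)"
```

```text
clock: 6.15
eef_pos: [557.0, 253.2, 102.4]
tool_rot: [-1.571, 0.001, 0.235]
force: [-3.0, -0.5, 1.8]
width: -0.1
t 6.2 pos [557.2 253.3 102.3] rot [-1.57   0.     0.235] F [-3.1  0.   2.4] w -0.0
shift [ 15.1  -0.7 -43.5] turn [-0.  0. -0.]
12 0.2 8.781982290092731 1.526894816714126
12 0.4 17.69225679123735 1.2786428498278681
12 0.6 26.375598977070382 -0.734858878143406
12 0.7 30.52325430380685 -2.3811736999146973
12 0.8 34.48583139651349 -4.433338407277617
14 0.2 8.821849134410249 1.9242334783042452
14 0.4 17.850134803231583 2.0574795344451715
14 0.6 26.724927747251026 0.3944260686466663
14 0.7 30.99356992923787 -1.0927383254393206
14 0.8 35.09241797781917 -2.998626225478567
16 0.2 8.861715978727766 2.3215721398943714
16 0.4 18.00801281522581 2.836316219062468
16 0.6 27.07425651743167 1.5237110154367315
16 0.7 31.4638855546689 0.19569704903606322
16 0.8 35.69900455912483 -1.5639140436795245
18 0.2 8.901582823045281 2.7189108014844905
18 0.4 18.16589082722004 3.615152903679771
18 0.6 27.423585287612312 2.652995962226804
18 0.7 31.93420118009992 1.484132423511447
18 0.8 36.3055911404305 -0.12920186188047467
```

View pics/c6.png

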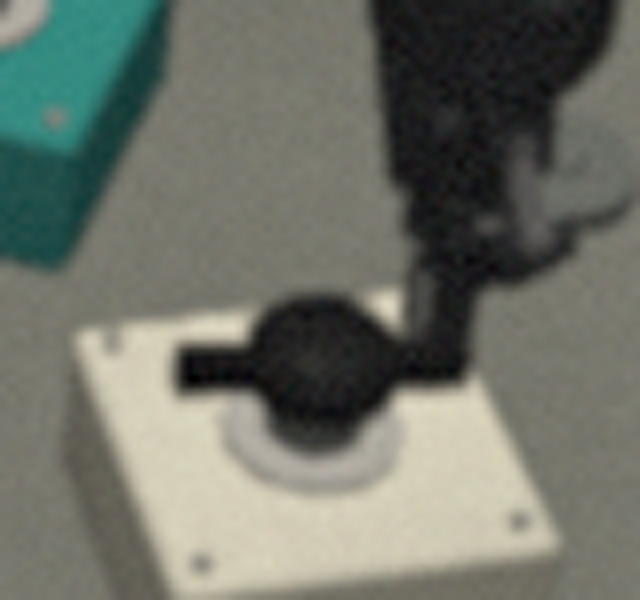

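The fingers touch the wing with about 3 N. Following the arc clockwise, turning the tool with it.

```bash
python3 -m jog '[{"x":4.5,"y":0,"z":1,"ax":0,"ay":0.1,"az":0,"grip":0},{"x":9,"y":0,"z":2,"ax":0,"ay":0.2,"az":0,"grip":0},{"x":13.5,"y":0,"z":2.4,"ax":0,"ay":0.3,"az":0,"grip":0},{"x":18,"y":0,"z":2.4,"ax":0,"ay":0.4,"az":0,"grip":0},{"x":22.5,"y":0,"z":2,"ax":0,"ay":0.5,"az":0,"grip":0}]'
python3 -c "
from h import *
d=snap('scene','s6.png');crop(d,370,170,450,245,8,'c7.png')
togo([582,214.5,103],.235)"
```

```text
clock: 6.7
eef_pos: [577.3, 260.3, 102.1]
tool_rot: [-1.572, 0.002, -0.269]
force: [-4.3, 1.0, 1.5]
width: -0.2
t 6.75 pos [578.4 260.6 102.2] rot [-1.571e+00  1.000e-03 -2.720e-01] F [-1.9  0.2 -0.4] w -0.4
shift [ 15.9  -0.8 -43.5] turn [ 0.    -0.507 -0.001]
```

View pics/c7.png

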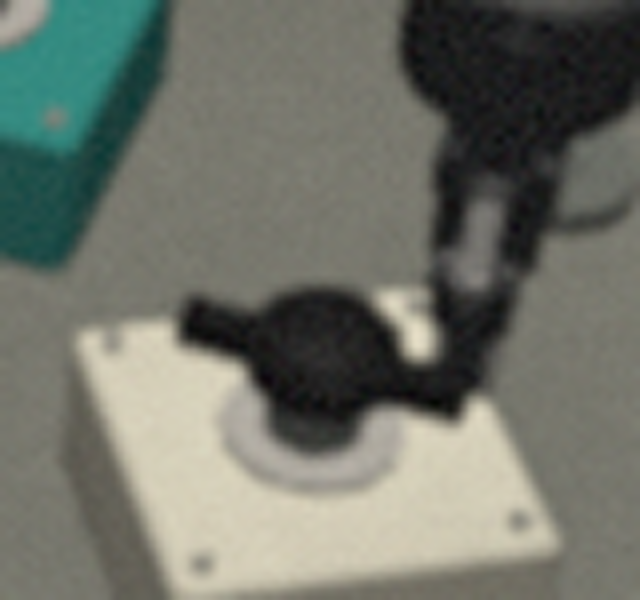

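```bash
python3 -m jog '[{"x":2.2,"y":0,"z":0.7,"ax":0,"ay":0.05,"az":0,"grip":0},{"x":4.4,"y":0,"z":1.4,"ax":0,"ay":0.1,"az":0,"grip":0},{"x":6.6,"y":0,"z":1.9,"ax":0,"ay":0.15,"az":0,"grip":0},{"x":8.9,"y":0,"z":2.3,"ax":0,"ay":0.2,"az":0,"grip":0},{"x":11,"y":0,"z":2.6,"ax":0,"ay":0.25,"az":0,"grip":0}]'
python3 -c "
from h import *
d=snap('scene','s7.png');crop(d,370,170,450,245,8,'c8.png')
togo([582,214.5,103],.235)"
```

```text
clock: 7.25
eef_pos: [588.6, 260.3, 102.0]
tool_rot: [-1.572, 0.002, -0.515]
force: [-3.6, 0.4, 1.3]
width: 0.1
t 7.3 pos [589.  260.1 102. ] rot [-1.572  0.002 -0.517] F [-3.3  0.7 -0.3] w 0.0
shift [ 16.4  -1.  -43.1] turn [ 0.    -0.752 -0.002]
```

View pics/c8.png

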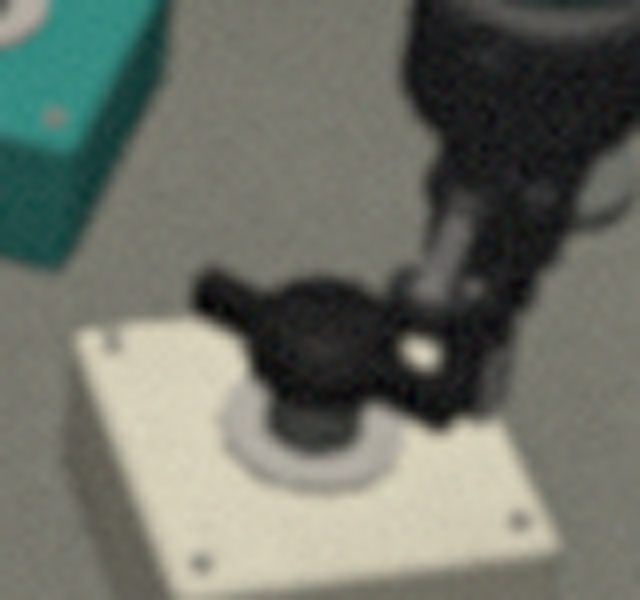

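The crown is back at its up height (row 278 in this crop, against 294 latched), so the latch has released. I'm reversing the arc so the spring brings the wing back, then clearing.

```bash
python3 -m jog '[{"x":-5,"y":0,"z":-2,"ax":0,"ay":-0.12,"az":0,"grip":0},{"x":-10,"y":0,"z":-5,"ax":0,"ay":-0.24,"az":0,"grip":0},{"x":-15,"y":0,"z":-8.5,"ax":0,"ay":-0.37,"az":0,"grip":0},{"x":-19,"y":0,"z":-12.5,"ax":0,"ay":-0.5,"az":0,"grip":0},{"x":-24,"y":0,"z":-18,"ax":0,"ay":-0.63,"az":0,"grip":0}]'
python3 -c "
from h import *
togo([582,214.5,103],.235)"
```

```text
clock: 7.8
eef_pos: [559.9, 256.1, 102.1]
tool_rot: [-1.571, -0.0, 0.123]
force: [-1.4, 0.1, -0.6]
width: -0.2
t 7.8 pos [559.9 256.1 102.1] rot [-1.571 -0.     0.123] F [-1.4  0.1 -0.6] w -0.2
shift [ 16.8  -0.9 -44. ] turn [-0.    -0.112  0.   ]
```

Next, back straight off in −x and then lift.

```bash
python3 -m jog '[{"x":-6,"y":0,"z":-1,"ax":0,"ay":-0.06,"az":0,"grip":0},{"x":-14,"y":0,"z":0,"ax":0,"ay":-0.11,"az":0,"grip":0},{"x":-26,"y":0,"z":0,"ax":0,"ay":-0.11,"az":0,"grip":0},{"x":-32,"y":-15,"z":0,"ax":0,"ay":-0.11,"az":0,"grip":0},{"x":-36,"y":-45,"z":0,"ax":0,"ay":-0.11,"az":0,"grip":0}]'
python3 -m jog '[{"x":-20,"y":-30,"z":0,"ax":0,"ay":0,"az":0,"grip":0},{"x":-40,"y":-60,"z":0,"ax":0,"ay":0,"az":0,"grip":0},{"x":-50,"y":-75,"z":0,"ax":0,"ay":0,"az":0,"grip":0},{"x":-50,"y":-75,"z":0,"ax":0,"ay":0,"az":0,"grip":0},{"x":-50,"y":-75,"z":0,"ax":0,"ay":0,"az":0,"grip":0}]'
python3 -c "
from h import *
d=snap('scene','s8.png');crop(d,370,190,450,265,8,'c9.png')
snap('top','t8.png')
togo([582,214.5,103],.235)"
```

```text
clock: 8.3
eef_pos: [523.0, 251.1, 146.9]
tool_rot: [-1.572, 0.003, 0.227]
force: [-0.2, 0.5, 0.7]
width: 0.4
clock: 8.8
eef_pos: [476.6, 240.8, 223.2]
tool_rot: [-1.571, -0.003, 0.225]
force: [0.3, -1.4, -1.0]
width: -0.2
t 8.9 pos [476.2 240.4 221.8] rot [-1.571  0.     0.225] F [-0.2 -0.2  1. ] w 0.3
shift [ 97.4 118.8 -48.8] turn [ 0.   -0.01 -0.  ]
```

View pics/c9.png

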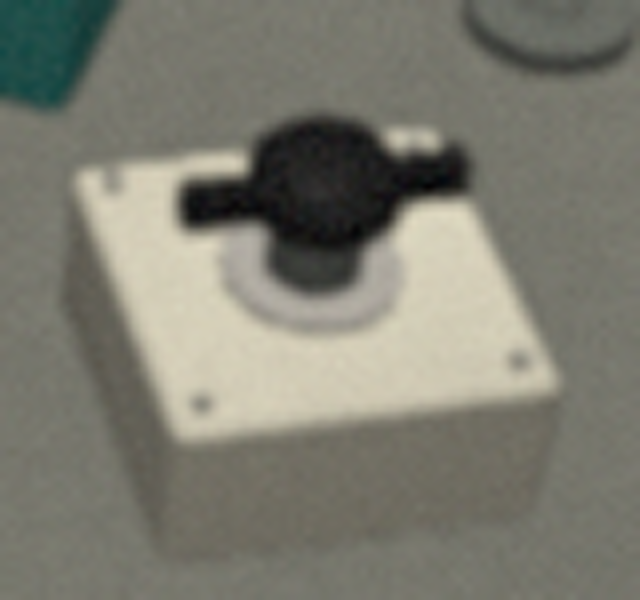

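View pics/t8.png

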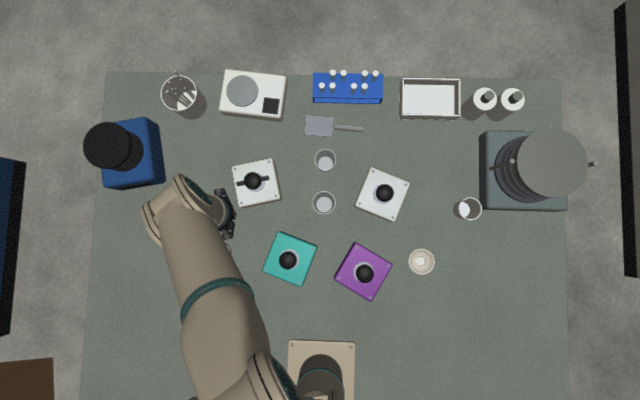

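The crop matches the starting picture: button up and wings at rest. The arm hides the jar and lid in the top view, so I'm checking them in the scene view before handing in.

View pics/s8.png

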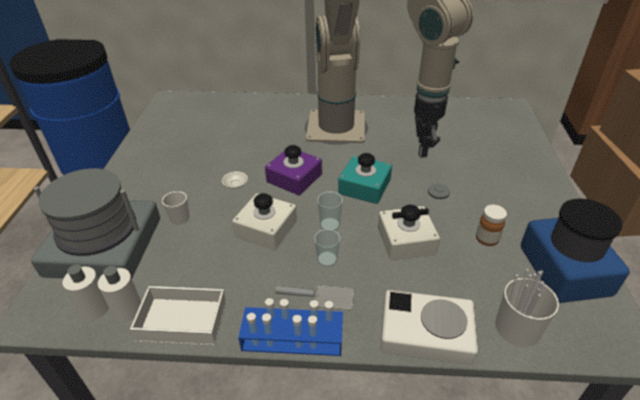

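The jar (491,225), the lid (439,190) and everything else are where they were at the start, and the arm is clear.

```bash
python3 -c "
from h import *
print(finish_job())"
```

```text
the job is handed in; nothing more can be done
None
```

The stop button check is done and handed in at about 9 s on the robot's clock, well under the 40 s limit.

- **Press:** I pushed the winged stop button down to its hard stop, with about 18 N at the end, then took the fingers off. The picture showed it staying down by itself.
- **Release:** I pushed the +y wing clockwise to about 0.75 rad. The picture showed the crown back at its up height. I then backed off along the same arc so the spring could bring the head back.
- **Last checks:** The final close-up matches the starting one, with the button up and the wings at rest. The gripper was clear of everything. By eye, the start button, the look-alikes and the loose labware are where they were at the start.

One command was refused before any movement because its rows lacked some keys; I sent it again with all of them. The largest force I read was about 20 N, during the press. No check failed or disagreed.

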